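# Hold the air supply on at a fossil preparation bench

### The job

First swing the cover door of the grey air console up by its bar handle until it stands open, upright or leaning a little beyond. Then take the key with the wide rectangular bow out of the wooden key block, push it past the sticky pins fully home in the key switch under the cover, and turn it a quarter turn clockwise (seen from above) to the stop. The switch springs back, so finish while still gripping the key and holding it turned; do not take the other two keys or shift the other things on the bench.

Things in the scene. Friction and masses are not known exactly. Their poses are not given: they have to be found in the camera images.
- console: Fixed grey steel air console: open-topped box 220 (x) x 190 (y) x 105 mm high, walls 8 mm, two gauges in its front (-x) and a white cover door on top. Origin: centre of its underside; x points away from the gauges, y left, z up. Place and yaw vary. Its recess floor is 68 mm above the bench; on it a square dark boss, 52 mm wide and 14 mm high, carries the brass key switch.
- cover (a joint): Angle of the console's white cover door (rad): 0 shut, flat over the recess; 1.57 upright; stop at 1.9. Starts at 0 to 0.2. 0.3 kg; its stiff hinge holds it wherever it is left; about 4 N at the handle moves it. Leaf 216 mm (along console x) x 178 mm (along console y, from the hinge) x 6 mm.
- cover_hinge (a point): Point on the cover's hinge axis, mid-length: 88 mm right (-y) of the console's centre, 109 mm above the bench, at the leaf's mid-plane. Does not turn with the door; its axes are the console's. The hinge axis is its x; the door opens by a positive turn about it: the free edge, on the left (+y), goes up and over to the right.
- cover_handle (a point): Middle of the door's bar handle: round steel bar, 10 mm thick, 90 mm long, parallel to the hinge, 35 mm off the leaf's outer face, a post at each end. Shut: 162 mm left of the hinge axis, 38 mm above it. Turns with the door; z is the leaf's normal. Fingers pointing down can pinch it across the console's y up to 1.8 rad, the bar rolling between them; opened over 40 mm they touch the raised leaf.
- lock (a point): Centre of the key slot's mouth in the brass plug's face (30 mm square), 88 mm above the bench, 12 mm left of the console's centre; console axes, fixed. Slot: 16 mm along console x by 6.6 mm, long sides chamfered 2 mm, straight down through the plug (40 mm). Two sprung pins stick in from its ends at 9 and 15 mm depth; passing them takes about 10 N. Fully home, the key's origin is at this point.
- plug (a joint): Turn of the key switch's brass plug (rad): 0 at rest with its slot along console x, growing clockwise seen from above, stop at 1.571 (a quarter turn). A spring (0.03 N m at 0, 0.1 N m at the stop) turns it back when let go. The key has about 0.13 rad of play, so the hand turns a little farther than the plug.
- key: Key to use: loose, steel, black rectangular bow 40 mm wide (x), 10 thick (y), 14 to 42 mm above its origin; grip at 28 mm, across y. Stands blade down in one of the block's slots (which varies). Origin: on the axis, underside of the shoulder (24 x 10 x 5 mm); z up. Blade below: 14 (x) x 5 mm (y) down to 18 mm, tapering to a tip about 5 mm wide at 30 mm; same both ways round. 0.06 kg.
- key_round: Another key in the block, not to be taken: the same blade, but a round bow, a disc 30 mm across and 10 mm thick. Same origin and axes.
- key_small: Another key in the block, not to be taken: the same blade, but a small bow 18 mm wide x 10 mm thick x 16 mm high. Same origin and axes.
- key_block: Fixed light wooden key block 215 (x) x 56 (y) x 45 mm high, origin: centre of its underside. Three slots in its top at -70, 0 and +70 mm along its x, 16.5 x 7.5 mm and 38 mm deep, long side along x; the keys stand in them with their shoulders on the block's top. Its place and yaw vary.
- brush: Loose brush 170 mm long lying on the bench; leave alone. Origin under its middle.
- scribe: Loose steel air scribe (pen) 150 mm long, lying on the bench; leave alone.
- vertebra: Loose tan fossil vertebra, waisted disc 64 mm across x 40 mm; leave alone.
- jar: Loose amber glass jar with white cap, 56 mm across x 75 mm; leave alone.
- dish: Loose white bowl 90 mm across x 30 mm; leave alone.
- rib: Loose dark piece of fossil rib, about 160 mm long, 22 mm high; leave alone.
- pad: Loose cork pad 90 x 60 x 20 mm; leave alone.
There are look-alikes about, which are no part of the job. What is shaped like the key but orange or red is not meant.

How it is judged:
By the outcome, as a careful person would: the job done as asked, in the order asked, and still so for the second after the job is handed in, while the arm keeps its last pose, push and grip.
It also fails if it takes over 64 s, if anything falls off the work surface, if the arm or the gripper's body presses on something with over 40 N, if the wrist force passes 120 N, or if a joint passes its speed limit or range.

### The arm

A 6-joint arm with a two-finger parallel gripper is mounted at the origin on the work surface. World frame = base frame: x ahead of the robot, y to its left, z up, the work surface at z = 0. Lengths are in m, angles in degrees, forces in N, time in s.
With the tool pointing down it reaches from about 0.25 to 0.725 m from the base axis. Payload 9.7 kg.
Tool frame: the origin (TCP) lies midway between the tips of the shut fingers; the grasp point (between the pads) lies 19 mm behind it (bot.pinch_z is the distance from the TCP to the grasp point, in m); z points along the fingers, y is the line along which they close (so a half turn about z gives the same grasp; the last joint's range is limited). The gripper opens to 85 mm and grips with 20 to 120 N. Pads are 22 mm wide; open, the fingers measure 114 mm over their backs; the gripper's body (76 mm by 85 mm) begins 54 mm behind the grasp point. The pads swing forward as they close: fully open they stand 13 mm farther back than shut.
Start: joints at [-68.755, 4.979, 10.078, 95.1, 0, 90], TCP at [0.199, -0.513, 0.231] pointing down, gripper open.
Joint ranges: [-179.16, 179.16], [-48.56, 103.87], [-65.8, 70.77], [-126.05, 130.52], [-82.76, 87.17], [-180, 180]. Speed limits (degrees/s): [127.2, 127.2, 147.25, 180, 180, 180].

### API

Orientations are given as [roll, pitch, yaw] about the fixed x, y, z axes, in that order (R = Rz(yaw) Ry(pitch) Rx(roll)).
In Python, from workcell import sensors, camera, ticket, bot gives the robot as it stands.
- The arm moves only by the shell command python3 -m handwheel 'ROWS' [FORCE]. ROWS is a JSON object of lists of equal length, an entry for each row: "gripper": the opening, from -1 (shut) to 1 (fully open); "slide": the shift along the tool's x, y, z in mm, a list of three; "yaw": the turn about the tool's z in rad. A call has 1 to 8 rows; each row shifts and turns the commanded pose from where the row before left it, along the tool's axes as they then stand; what a row does not reach is not made up. A row lasts 1/12 s, in which the tool goes at most 41.7 mm and 7.16 degrees, less where a joint would pass 70% of its speed; a pose out of reach is approached as far as the arm can. A call is refused whole if a number of a shift passes 41.7 or a number of a turn 0.125, either way. A call with a gripper value outside its range is refused whole. The fingers move at their own pace and stop on an object; FORCE is the grip in N (left out, the last holds). Time passes only in rows, so rows that do not move let the fingers close. It gives the time, the measured TCP pose, the force, the opening and the grip force at its end, in the units of the state.
- sensors.get_obs(): the state, without advancing time (a new reading comes with each control period).
- camera(name): name is "side" or "top"; returns a dict with "img" (420x560x3 uint8, red, green, blue), "fx", "fy", "cx", "cy" (pixels), "R" (3x3) and "t" (3): a world point X has camera coordinates R X + t. Camera axes: x right, y down, z forward; pixel columns grow to the right and rows downward; lengths in m; the calibration is good to about 2 mm. A picture is of the moment at which its call begins. There is no depth.
- ticket.job_done(): hands the job in; it is judged then, once.
The state is a dict: "time": time; "q": joint angles; "qd": joint speeds; "joint_efforts": joint torques, N m; "ee_pos": TCP position; "tcp_rot": TCP orientation; "wrist_force": force on the tool from outside, world axes, zero at the start; "torque": the same for the moment, N m; "opening": finger opening in m; "grasp_force": force on a finger pad.
Only numpy, scipy, OpenCV 4.12 (cv2) and the standard library are available. Lean on these libraries where they do the work, as an engineer would, in place of code of your own. Each camera call takes 0.05 s, during which the arm holds its last target. There are 200 camera calls.

## Working session

There is one attempt and no reset: what is moved stays moved. The work goes in short steps, Python scripts to look and compute and a shell command to move; the robot and the scene stay as the last step left them, time stands still between calls to the robot, and variables do not carry over. Pictures are saved under pics/ and viewed, at most 10 in all, crops included, and the job is handed in when it is done.

```bash
ls; mkdir -p pics
python3 - <<'E'
from workcell import sensors,camera,bot
import cv2,numpy as np
print(sensors.get_obs()); print(bot.pinch_z)
for n in("top","side"):
    c=camera(n); cv2.imwrite(f"pics/{n}0.png",c["img"][:,:,::-1]); np.savez(f"{n}0.npz",**c)
    print(n,c["fx"],c["fy"],c["cx"],c["cy"],c["R"],c["t"],-np.array(c["R"]).T@c["t"])
E
```

```text
pics
{'time': 0.0, 'q': array([-6.87529921e+01,  5.01024028e+00,  1.00330607e+01,  9.50995542e+01,
       -1.11016634e-03,  8.99979783e+01]), 'qd': array([ 0.0083188 , -0.03970194,  0.02090838,  0.08456982,  0.05885086,
       -0.09657948]), 'joint_efforts': array([-1.52604143e-04, -5.20389926e+01,  4.64803219e+01,  1.63309736e-02,
       -2.98972179e-05,  1.84265019e-06]), 'ee_pos': array([ 0.19922243, -0.51239407,  0.23057884]), 'tcp_rot': array([-1.79923266e+02,  1.10745778e-03,  2.12490311e+01]), 'wrist_force': array([ 1.24254274,  0.33769732, -0.17474935]), 'torque': array([ 0.04582382, -0.01208047,  0.03137643]), 'grasp_force': 0.0, 'opening': 0.08568376400208742}
0.0187
top 440.0982469900581 440.0982469900581 274.89367309796927 209.63368738093558 [[-0.00725934 -0.99996413  0.00436344]
 [-0.99429617  0.00675373 -0.10644015]
 [ 0.10640687 -0.00511124 -0.99430954]] [0.01230778 0.5396775  1.12114523] [0.41739107 0.01439294 1.17215505]
side 393.43400390869334 393.43400390869334 277.47696960968614 212.02707380095575 [[-0.9666832  -0.25595937  0.00289529]
 [-0.17208635  0.64146298 -0.74760386]
 [ 0.189499   -0.72319434 -0.6641386 ]] [0.50469417 0.17960215 0.94969635] [0.33881995 0.70078809 0.76354003]
```

View pics/top0.png

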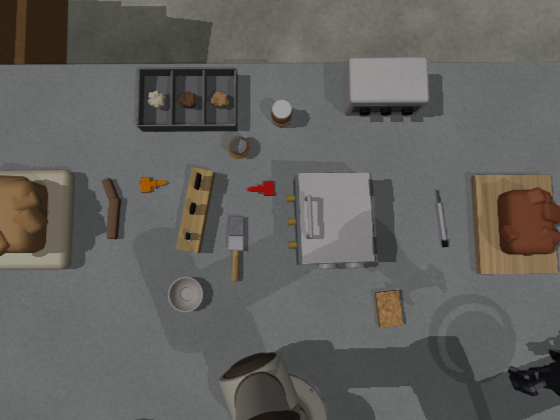

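View pics/side0.png

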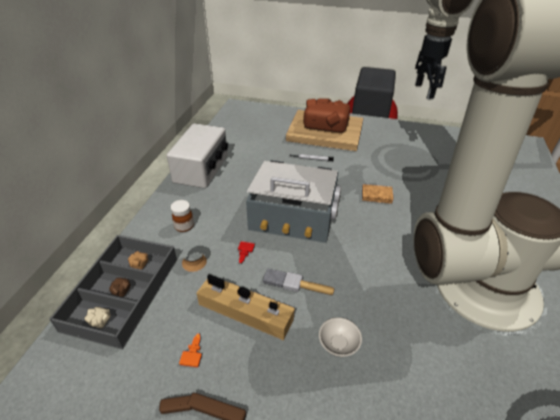

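The top view shows the console around (336,218) with its handle at (308,217), so it opens to the right (-y). The block is at (196,210) with keys at (198,180), (193,208) and (190,236). I'll zoom on the keys and the console.

Run:
```python
import cv2,numpy as np
t=cv2.imread("pics/top0.png");s=cv2.imread("pics/side0.png")
r=lambda im,x,y,w,h:cv2.resize(im[y:y+h,x:x+w],(400,300),interpolation=cv2.INTER_CUBIC)
cv2.imwrite("pics/z.png",np.vstack([np.hstack([r(t,150,160,120,90),r(s,190,265,120,90)]),np.hstack([r(t,275,165,120,90+15)[:, :],r(s,235,150,120,90)])]))
```

```text
(no output)
```

View pics/z.png

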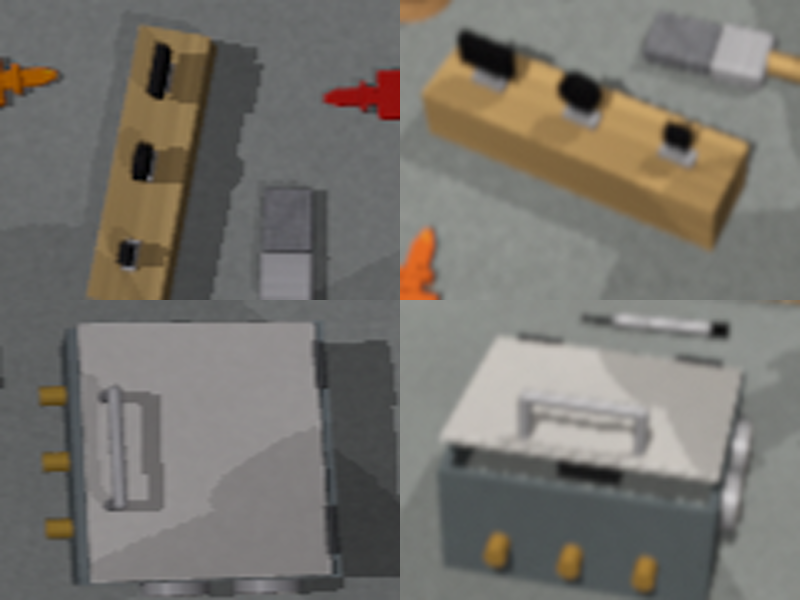

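The wide rectangular bow is the far (+x) key: top (198,180), side (215,282). The cover is slightly ajar. Next I'll triangulate the handle ends, leaf corners and key bows.

```bash
cat > h.py <<'E'
import numpy as np,cv2
def load(n): return dict(np.load(n+".npz"))
def ray(c,p):
    d=np.array([(p[0]-c["cx"])/c["fx"],(p[1]-c["cy"])/c["fy"],1.])
    R=np.array(c["R"]);d=R.T@d;return -R.T@c["t"],d/np.linalg.norm(d)
def plane(c,p,z):
    o,d=ray(c,p);return o+d*(z-o[2])/d[2]
def tri(a,p,b,q):
    o,d=ray(a,p);e,f=ray(b,q);s=np.linalg.lstsq(np.c_[d,-f],e-o,rcond=None)[0]
    x,y=o+d*s[0],e+f*s[1];return (x+y)/2,np.linalg.norm(x-y)
def proj(c,X):
    v=np.array(c["R"])@X+c["t"];return np.array([c["fx"]*v[0]/v[2]+c["cx"],c["fy"]*v[1]/v[2]+c["cy"]])
def blobs(m,amin=8):
    n,_,st,ce=cv2.connectedComponentsWithStats(m.astype(np.uint8));return [(ce[i].round(2),st[i]) for i in range(1,n) if st[i][4]>=amin]
E
python3 - <<'E'
from h import *
np.set_printoptions(precision=4,suppress=True)
t,s=load("top0"),load("side0")
for n,p,q in[("hA",(308.6,195.8),(271.9,179.1)),("hB",(310.7,236.8),(308.5,183)),("free far",(298.4,173.75),(247.6,192.9)),("free near",(302,263.7),(329.5,203.4)),("hinge far",(369,173),(265.6,162)),("hinge near",(373.5,262.3),(337.6,171.9))]:
    print(n,*tri(t,p,s,q))
T=cv2.cvtColor(t["img"],cv2.COLOR_RGB2HSV);S=cv2.cvtColor(s["img"],cv2.COLOR_RGB2HSV)
for c,H,(x,y,w,h) in((t,T,(165,160,60,100)),(s,S,(190,265,120,80))):
    m=np.zeros(H.shape[:2],bool);m[y:y+h,x:x+w]=H[y:y+h,x:x+w,2]<45
    for b in blobs(m): print("dark",b)
    # wood outline
    k=np.zeros(H.shape[:2],np.uint8);k[y-5:y+h+5,x:x+w]=(H[...,0]>10)[y-5:y+h+5,x:x+w]&(H[...,0]<28)[y-5:y+h+5,x:x+w]&(H[...,1]>70)[y-5:y+h+5,x:x+w]&(H[...,2]>120)[y-5:y+h+5,x:x+w]
    print("wood",cv2.minAreaRect(np.argwhere(cv2.morphologyEx(k,cv2.MORPH_OPEN,np.ones((3,3))))[:,::-1].astype(np.float32)))
E
```

```text
hA [ 0.5562 -0.069   0.1646] 0.0013682974316701873
hB [ 0.4619 -0.0719  0.1686] 4.105340557902162e-05
free far [ 0.616  -0.0486  0.1232] 0.001106369034861309
free near [ 0.4017 -0.0536  0.1303] 0.0022133495831821405
hinge far [ 0.6196 -0.2242  0.103 ] 0.003090156483053649
hinge near [ 0.4038 -0.2277  0.1047] 0.0030554180962133175
dark (array([197.55, 181.18]), array([195, 173,   6,  17,  73], dtype=int32))
dark (array([192.33, 208.  ]), array([190, 203,   6,  11,  52], dtype=int32))
dark (array([187.5 , 235.77]), array([186, 233,   4,   7,  26], dtype=int32))
wood ((193.8708953857422, 209.57131958007812), (21.490833282470703, 83.43277740478516), 10.885526657104492)
dark (array([215.85, 281.1 ]), array([208, 275,  16,  13, 134], dtype=int32))
dark (array([243.81, 292.22]), array([238, 287,  12,  11,  90], dtype=int32))
dark (array([272.97, 305.63]), array([270, 303,   7,   7,  38], dtype=int32))
wood ((249.5, 305.5), (87.0, 119.0), 90.0)
```

Console: yaw about 1.3°, hinge at about (0.512,-0.226), handle middle at about (0.509,-0.0705,0.167). This implies the cover is at about 0.12 rad, which is inside the stated range. I'm moving over the handle.

```bash
python3 -m handwheel '{"gripper":[-0.2,-0.2,-0.2,-0.2,-0.2,-0.2,-0.2,-0.2],"slide":[[0,0,0],[0,0,0],[0,0,0],[26,-38,0],[26,-38,0],[26,-38,0],[26,-38,0],[26,-38,0]],"yaw":[0.116,0.116,0.116,0,0,0,0,0]}' 40
python3 -m handwheel '{"gripper":[-0.2,-0.2,-0.2,-0.2,-0.2,-0.2,-0.2,-0.2],"slide":[[26,-38,0],[26,-38,0],[26,-38,0],[26,-38,0],[26,-38,0],[26,-38,0],[0,0,0],[0,0,0]],"yaw":[0,0,0,0,0,0,0,0]}'
```

```text
time: 0.77
ee_pos: [0.3134, -0.3363, 0.231]
tcp_rot: [-180.0, 0.0, 1.3]
wrist_force: [1.0, 0.1, 0.0]
opening: 0.0341
grasp_force: 0.0
time: 1.43
ee_pos: [0.4501, -0.1265, 0.2307]
tcp_rot: [-180.0, 0.1, 1.6]
wrist_force: [-0.9, -0.6, 0.2]
opening: 0.0343
grasp_force: 0.0
```

```bash
python3 -m handwheel '{"gripper":[-0.2,-0.2,-0.2,-0.2,-0.2,-0.2],"slide":[[20,-18,0],[20,-18,0],[20,-18,0],[0,0,20],[0,0,0],[0,0,0]],"yaw":[0,0,0,0,0,0]}'
python3 - <<'E'
from workcell import camera
from h import *
ims=[]
for n in("top","side"):
    c=camera(n);np.savez(n+"1.npz",**c);x,y=(275,170) if n=="top" else (225,110)
    ims.append(cv2.resize(c["img"][y:y+105,x:x+105,::-1],(400,400),interpolation=cv2.INTER_CUBIC))
cv2.imwrite("pics/a1.png",np.hstack(ims))
E
```

```text
time: 1.93
ee_pos: [0.5071, -0.0741, 0.2105]
tcp_rot: [-180.0, 0.2, 1.2]
wrist_force: [-0.9, 0.4, 0.2]
opening: 0.0339
grasp_force: 0.0
```

View pics/a1.png

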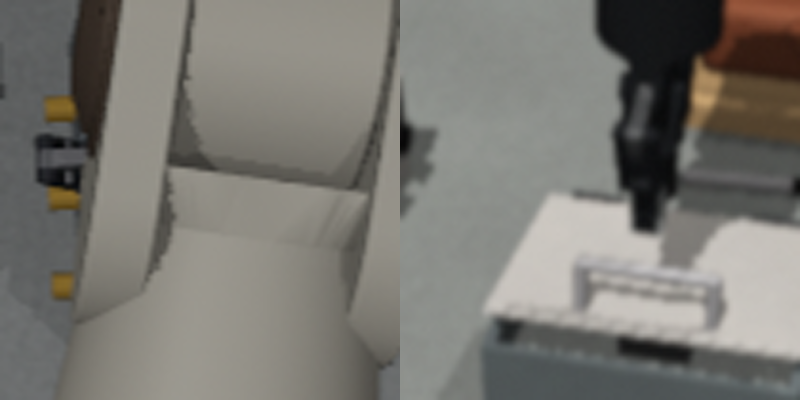

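The top view is blocked by the arm. In the side view the fingers, with tips at about (290,170), stand over the bar's middle at (290,180). I'll descend and pinch.

```bash
python3 -m handwheel '{"gripper":[-0.2,-0.2,-0.2,-0.2,-1,-1,-1,-1],"slide":[[2,-4,20],[0,0,21],[0,0,21],[0,0,0],[0,0,0],[0,0,0],[0,0,0],[0,0,0]],"yaw":[0,0,0,0,0,0,0,0]}' 40
python3 - <<'E'
from h import *
from math import *
# arc in tool axes (y_tool=-dy, z_tool=-dz), bar angle phi from .354
ph=np.linspace(.354,.23+1.66,17)
P=166.4*np.c_[np.cos(ph),np.sin(ph)]
print(-np.diff(P,axis=0).round(1))
E
```

```text
time: 2.7
ee_pos: [0.5104, -0.0705, 0.151]
tcp_rot: [179.9, -0.1, 1.2]
wrist_force: [-1.6, -6.2, -1.4]
opening: 0.0083
grasp_force: 38.9
[[  6.2 -14.7]
 [  7.6 -14. ]
 [  8.9 -13.2]
 [ 10.2 -12.3]
 [ 11.3 -11.3]
 [ 12.3 -10.1]
 [ 13.2  -8.9]
 [ 14.   -7.6]
 [ 14.7  -6.2]
 [ 15.2  -4.8]
 [ 15.6  -3.3]
 [ 15.9  -1.8]
 [ 16.   -0.3]
 [ 15.9   1.3]
 [ 15.7   2.8]
 [ 15.4   4.3]]
```

```bash
python3 -m handwheel '{"gripper":[-1,-1,-1,-1,-1],"slide":[[0,6.2,-14.7],[0,7.6,-14],[0,8.9,-13.2],[0,10.2,-12.3],[0,0,0]],"yaw":[0,0,0,0,0]}'
```

```text
time: 3.12
ee_pos: [0.5114, -0.104, 0.2068]
tcp_rot: [179.9, -0.2, 1.2]
wrist_force: [-1.3, 0.5, 0.2]
opening: 0.0081
grasp_force: 40.4
```

```bash
python3 -m handwheel '{"gripper":[-1,-1,-1,-1,-1,-1,-1],"slide":[[0,11.3,-11.3],[0,12.3,-10.1],[0,13.2,-8.9],[0,14,-7.6],[0,14.7,-6.2],[0,15.2,-4.8],[0,0,0]],"yaw":[0,0,0,0,0,0,0]}'
```

```text
time: 3.7
ee_pos: [0.5139, -0.1842, 0.2565]
tcp_rot: [179.9, -0.4, 1.3]
wrist_force: [0.8, 2.2, 12.9]
opening: 0.0085
grasp_force: 41.5
```

```bash
python3 -m handwheel '{"gripper":[-1,-1,-1,-1,-1,-1,-1,-1],"slide":[[0,15.6,-3.3],[0,15.9,-1.8],[0,16,-0.3],[0,15.9,1.3],[0,15.7,2.8],[0,15.4,4.3],[0,0,0],[0,0,0]],"yaw":[0,0,0,0,0,0,0,0]}'
python3 - <<'E'
from workcell import camera
from h import *
c=camera("side");np.savez("side2.npz",**c);cv2.imwrite("pics/s2.png",c["img"][:,:,::-1])
E
```

```text
time: 4.37
ee_pos: [0.5163, -0.2787, 0.2517]
tcp_rot: [179.8, -0.3, 1.2]
wrist_force: [7.4, -3.3, 3.3]
opening: 0.0083
grasp_force: 42.2
```

View pics/s2.png

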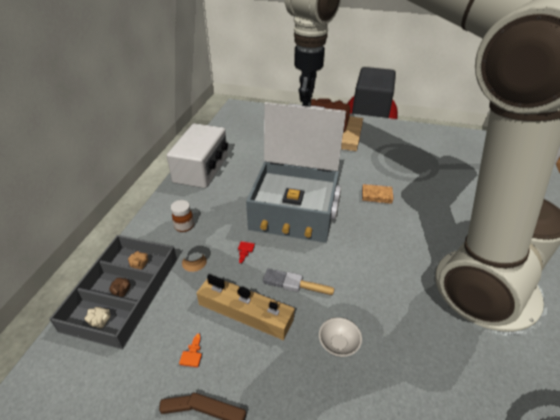

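The cover stands upright or slightly beyond, and the brass plug is visible at (293,196). I'll release and rise, then measure the lock and key.

```bash
python3 -m handwheel '{"gripper":[-0.4,-0.4,-0.4,-0.4,-0.4,-0.4,-0.4,-0.4],"slide":[[0,0,0],[0,0,0],[0,0,0],[0,0,-20],[0,0,-30],[0,0,-30],[-30,0,-20],[-40,0,0]],"yaw":[0,0,0,0,0,0,0,0]}'
python3 -m handwheel '{"gripper":[0,0,0,0,0,0,0,0],"slide":[[-40,0,0],[-40,0,0],[-40,0,0],[0,0,0],[0,0,0],[0,0,0],[0,0,0],[0,0,0]],"yaw":[0,0,0,0,0,0,0,0]}'
python3 - <<'E'
from workcell import camera
from h import *
np.set_printoptions(precision=4,suppress=True)
C={}
for n in("top","side"):
    c=C[n]=camera(n);np.savez(n+"3.npz",**c)
    H=cv2.cvtColor(c["img"],cv2.COLOR_RGB2HSV)
    x,y,w,h=(290,170,100,100) if n=="top" else (250,165,90,60)
    m=np.zeros(H.shape[:2],bool);m[y:y+h,x:x+w]=((H[...,0]>8)&(H[...,0]<32)&(H[...,1]>100)&(H[...,2]>70))[y:y+h,x:x+w]
    print(n,[ (b[0],b[1]) for b in blobs(m,6)])
cv2.imwrite("pics/b3.png",np.hstack([cv2.resize(C["top"]["img"][160:275,280:395,::-1],(400,400),interpolation=2),cv2.resize(C["side"]["img"][150:250,240:340,::-1],(400,400),interpolation=2)]))
t,s=load("top0"),load("side0")
for p,q in(((197.55,181.18),(215.85,281.1)),((192.33,208),(243.81,292.22)),((187.5,235.77),(272.97,305.63))): print(*tri(t,p,s,q))
E
```

```text
time: 5.08
ee_pos: [0.4463, -0.2789, 0.3519]
tcp_rot: [179.9, -0.2, 1.4]
wrist_force: [-0.4, -1.2, 1.5]
opening: 0.0255
grasp_force: 0.0
time: 5.75
ee_pos: [0.3258, -0.2815, 0.3489]
tcp_rot: [-180.0, 0.0, 1.4]
wrist_force: [-0.0, -0.0, 0.4]
opening: 0.0424
grasp_force: 0.0
top [(array([292., 198.]), array([290, 195,   5,   7,  35], dtype=int32)), (array([329.43, 218.37]), array([323, 212,  14,  14, 162], dtype=int32)), (array([292.54, 221.07]), array([290, 218,   6,   7,  41], dtype=int32)), (array([293.05, 244.42]), array([290, 241,   7,   7,  43], dtype=int32))]
side [(array([292.84, 194.03]), array([286, 189,  14,  11, 122], dtype=int32)), (array([264.  , 222.34]), array([261, 220,   7,   5,  29], dtype=int32)), (array([285.86, 223.71]), array([284, 223,   5,   2,   7], dtype=int32))]
[0.6092 0.2041 0.0707] 0.000245567285996812
[0.5405 0.2165 0.0701] 0.0007264473970857485
[0.4715 0.229  0.0637] 9.661745250668695e-05
```

View pics/b3.png

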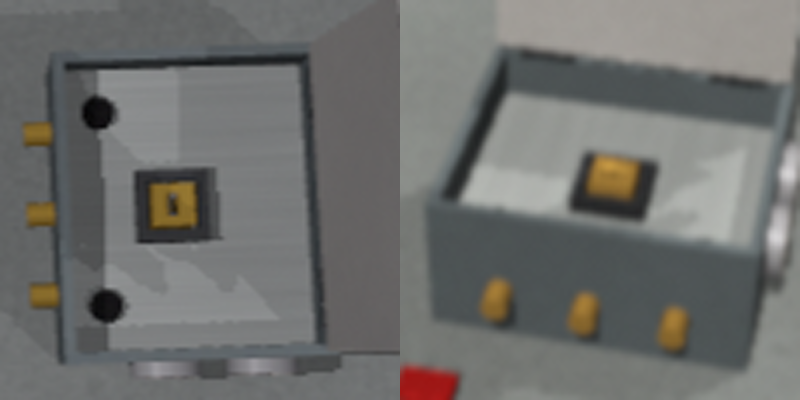

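The recess is clear and the plug, with its slot along console x, is at top (329.4,218.4) and side (292.8,194.0). The key spacing comes out at 140 mm as it should, with block yaw about -10.3°.

Run:
```python
from h import *
np.set_printoptions(precision=4,suppress=True)
t,s=load("top3"),load("side3")
print("lock tri",*tri(t,(329.43,218.37),s,(292.84,194.03)))
print("top plane .088",plane(t,(329.43,218.37),.088),"side .088",plane(s,(292.84,194.03),.088), )
C=[plane(t,p,.105) for p in((294.4,175.2),(297.8,264.1),(367.7,173.8),(373.4,261.2))]
for c in C: print(c)
print("centre",np.mean(C,0))
H=cv2.cvtColor(t["img"],cv2.COLOR_RGB2HSV)
# slot: dark pixels within plug
g=t["img"][212:226,323:337].max(2);print(g)
# gauge/clips direction z? 3 side studs
a,b=plane(t,(292,198),.05),plane(t,(293.05,244.42),.05);print("stud yaw",np.degrees(np.arctan2(*(a-b)[[1,0]])))
t0,s0=load("top0"),load("side0")
print("key planes",plane(t0,(197.55,181.18),.078),plane(s0,(215.85,281.1),.073))
```

```text
lock tri [ 0.5118 -0.1269  0.0799] 0.000623667399394825
top plane .088 [ 0.5108 -0.1259  0.088 ] side .088 [ 0.51   -0.1171  0.088 ]
[ 0.6164 -0.0397  0.105 ]
[ 0.3994 -0.0453  0.105 ]
[ 0.6188 -0.2203  0.105 ]
[ 0.405  -0.2277  0.105 ]
centre [ 0.5099 -0.1332  0.105 ]
[[ 53  61  61  67  73  64  74  82  98 106 105 105  92  56]
 [ 91 120 127 128 128 127 137 142 143 143 143 143 115  58]
 [ 94 125 133 132 132 131 141 146 146 146 146 146 116  59]
 [ 94 126 133 133 126 112 116 126 139 146 147 147 117  58]
 [ 94 125 133 132 120  89  89  98 127 145 147 147 129  78]
 [ 94 126 133 132 118  84  61  86 120 142 147 147 131  80]
 [ 94 125 133 133 118  84  54  78 117 133 142 147 131  80]
 [ 85 122 133 133 119  85  55  55 111 132 133 135 125  79]
 [ 82 122 132 133 125  92  56  51 110 132 132 133 118  72]
 [ 83 122 132 132 125  95  70  70 113 132 132 133 130  89]
 [ 83 122 133 132 132 129 128 127 131 132 133 133 132  91]
 [ 76 120 134 133 133 133 133 133 133 133 132 132 132  91]
 [ 75 119 124 118 117 118 118 118 118 108 101 101 106  73]
 [ 64  73  68  66  66  66  67  67  64  58  57  57  69  53]]
stud yaw 0.6320930024331453
key planes [0.6078 0.2028 0.078 ] [0.6084 0.2058 0.073 ]
```

```bash
python3 -m handwheel '{"gripper":[0,0,0,0,0,0,0,0],"slide":[[22,-36,0],[22,-36,0],[22,-36,0],[22,-36,0],[22,-36,0],[22,-36,0],[22,-36,0],[22,-36,0]],"yaw":[0,0,0,0,0,0,0,0]}'
python3 -m handwheel '{"gripper":[0,0,0,0,0,0,0,0],"slide":[[22,-36,15],[22,-36,15],[22,-36,15],[22,-36,15],[22,-36,15],[0,0,20],[0,0,20],[0,0,0]],"yaw":[0,0,0,0,0,0.1,0.1,0]}'
```

```text
time: 6.52
ee_pos: [0.4931, 0.0094, 0.3491]
tcp_rot: [180.0, 0.0, 1.4]
wrist_force: [1.0, -1.5, -0.7]
opening: 0.0427
grasp_force: 0.0
time: 7.18
ee_pos: [0.5923, 0.0492, 0.2381]
tcp_rot: [-174.3, 1.3, 2.1]
wrist_force: [-0.3, -0.1, -0.6]
opening: 0.0426
grasp_force: 0.0
```

```bash
python3 -m handwheel '{"gripper":[0,0],"slide":[[0,0,0],[0,0,0]],"yaw":[0,0]}'; python3 -c "
from workcell import sensors;o=sensors.get_obs();print(o['q'].round(1),o['qd'].round(1))"
```

```text
time: 7.35
ee_pos: [0.5928, 0.0519, 0.2437]
tcp_rot: [-174.3, 0.9, 2.3]
wrist_force: [-0.4, 0.2, -0.6]
opening: 0.0425
grasp_force: 0.0
[  2.3  12.5  19.8  98.2   5.7 179.9] [ 0.7 -1.   0.9  0.2  0.  -0. ]
```

Joint 6 hit its range limit (q6 = 180 + q1 − ψ), so I'll grasp with the tool turned by half a turn (ψ≈169.7°).

```bash
Z='[0,0,0]'; python3 -m handwheel '{"gripper":[0,0,0,0,0,0,0,0],"slide":[[0,0,0],[0,0,0],[0,0,0],[0,0,0],[0,0,0],[0,0,0],[0,0,0],[0,0,0]],"yaw":[-0.12,-0.12,-0.12,-0.12,-0.12,-0.12,-0.12,-0.12]}'
python3 -m handwheel '{"gripper":[0,0,0,0,0,0,0,0],"slide":[[0,0,0],[0,0,0],[0,0,0],[0,0,0],[0,0,0],[0,0,0],[0,0,0],[0,0,0]],"yaw":[-0.12,-0.12,-0.12,-0.12,-0.12,-0.12,-0.12,-0.12]}'
python3 -m handwheel '{"gripper":[0,0,0,0,0,0,0,0],"slide":[[0,0,0],[0,0,0],[0,0,0],[0,0,0],[0,0,0],[0,0,0],[0,0,0],[0,0,0]],"yaw":[-0.12,-0.12,-0.12,-0.12,-0.12,-0.12,-0.12,-0.12]}'
```

```text
time: 8.02
ee_pos: [0.5929, 0.0527, 0.245]
tcp_rot: [-176.1, -4.3, 57.6]
wrist_force: [0.3, 1.2, 0.4]
opening: 0.0428
grasp_force: 0.0
time: 8.68
ee_pos: [0.5929, 0.0527, 0.245]
tcp_rot: [178.7, -5.6, 112.8]
wrist_force: [-0.1, 0.3, -0.5]
opening: 0.0429
grasp_force: 0.0
time: 9.35
ee_pos: [0.5929, 0.0528, 0.245]
tcp_rot: [174.6, -2.2, 167.8]
wrist_force: [-1.0, -0.0, -0.2]
opening: 0.0426
grasp_force: 0.0
```

The limit also left a 5.8° tilt (q5), and moves have no tilt control. I'll wind to the opposite q6 limit and press against it so that q5 is driven back.

```bash
python3 -m handwheel '{"gripper":[0,0,0,0,0,0,0,0],"slide":[[0,0,0],[0,0,0],[0,0,0],[0,0,0],[0,0,0],[0,0,0],[0,0,0],[0,0,0]],"yaw":[-0.125,-0.125,-0.125,-0.125,-0.125,-0.125,-0.125,-0.125]}' >/dev/null
python3 -m handwheel '{"gripper":[0,0,0,0,0,0,0,0],"slide":[[0,0,0],[0,0,0],[0,0,0],[0,0,0],[0,0,0],[0,0,0],[0,0,0],[0,0,0]],"yaw":[-0.125,-0.125,-0.125,-0.125,-0.125,-0.125,-0.125,-0.125]}' >/dev/null
python3 -m handwheel '{"gripper":[0,0,0,0,0,0,0,0],"slide":[[0,0,0],[0,0,0],[0,0,0],[0,0,0],[0,0,0],[0,0,0],[0,0,0],[0,0,0]],"yaw":[-0.125,-0.125,-0.125,-0.125,-0.125,-0.125,-0.125,-0.125]}'
python3 -c "
from workcell import sensors;o=sensors.get_obs();print(o['q'].round(1))"
```

```text
time: 11.35
ee_pos: [0.5929, 0.0528, 0.245]
tcp_rot: [-175.0, 2.9, -20.3]
wrist_force: [0.8, 0.5, 0.3]
opening: 0.0427
grasp_force: 0.0
[   2.3   12.5   19.9   98.2    5.7 -157.3]
```

```bash
python3 -m handwheel '{"gripper":[0,0,0,0,0],"slide":[[0,0,0],[0,0,0],[0,0,0],[0,0,0],[0,0,0]],"yaw":[-0.125,-0.125,-0.125,-0.125,0]}'
python3 -c "
from workcell import sensors;o=sensors.get_obs();print(o['q'].round(1))"
```

```text
time: 11.77
ee_pos: [0.5902, 0.0816, 0.245]
tcp_rot: [-175.3, 0.2, 5.6]
wrist_force: [-0.1, 0.3, -0.8]
opening: 0.0427
grasp_force: 0.0
[   5.6   12.    19.3   97.6    4.7 -179.9]
```

```bash
python3 -m handwheel '{"gripper":[0,0,0],"slide":[[0,36,0],[0,36,0],[0,0,0]],"yaw":[0,0,0]}'
python3 -c "
from workcell import sensors;o=sensors.get_obs();print(o['q'].round(1))"
```

```text
time: 12.02
ee_pos: [0.5945, 0.0378, 0.2389]
tcp_rot: [-176.8, 0.3, 2.1]
wrist_force: [0.8, 0.2, 0.3]
opening: 0.0425
grasp_force: 0.0
[   2.1   11.9   18.7   97.     3.2 -179.9]
```

```bash
python3 -m handwheel '{"gripper":[0,0,0],"slide":[[0,36,0],[0,36,0],[0,0,0]],"yaw":[-0.1,-0.1,0]}'
python3 -c "
from workcell import sensors;o=sensors.get_obs();print(o['q'].round(2))"
```

```text
time: 12.27
ee_pos: [0.5909, 0.0553, 0.2362]
tcp_rot: [179.5, -0.0, 5.5]
wrist_force: [0.3, 0.1, -0.8]
opening: 0.0426
grasp_force: 0.0
[   5.59   11.21   17.58   96.34   -0.51 -179.94]
```

Tilt is down to 0.5°. I'll wind back to ψ≈169.7°, then go over the key.

```bash
python3 -m handwheel '{"gripper":[0,0,0,0,0,0,0,0],"slide":[[0,0,0],[0,0,0],[0,0,0],[0,0,0],[0,0,0],[0,0,0],[0,0,0],[0,0,0]],"yaw":[0.125,0.125,0.125,0.125,0.125,0.125,0.125,0.125]}' >/dev/null
python3 -m handwheel '{"gripper":[0,0,0,0,0,0,0,0],"slide":[[0,0,0],[0,0,0],[0,0,0],[0,0,0],[0,0,0],[0,0,0],[0,0,0],[0,0,0]],"yaw":[0.125,0.125,0.125,0.125,0.125,0.125,0.125,0.125]}' >/dev/null
python3 -m handwheel '{"gripper":[0,0,0,0,0,0,0,0],"slide":[[0,0,0],[0,0,0],[0,0,0],[0,0,0],[0,0,0],[0,0,0],[0,0,0],[0,0,0]],"yaw":[0.125,0.125,0.125,0.125,0.125,0.125,0.125,0.125]}'
python3 -m handwheel '{"gripper":[0,0,0,0,0,0,0,0],"slide":[[0,0,0],[0,0,0],[0,0,0],[0,0,0],[0,0,0],[0,0,0],[0,0,0],[0,0,0]],"yaw":[0.1,0.1,0.1,0.075,0.06,0,0,0]}'
python3 -c "
from workcell import sensors;o=sensors.get_obs();print(o['q'].round(2))"
```

```text
time: 14.27
ee_pos: [0.5912, 0.0537, 0.2362]
tcp_rot: [-179.6, -0.0, -166.9]
wrist_force: [0.0, 1.2, -0.0]
opening: 0.0432
grasp_force: 0.0
time: 14.93
ee_pos: [0.5911, 0.0534, 0.2357]
tcp_rot: [-179.6, 0.1, 168.6]
wrist_force: [-0.3, -0.0, 0.2]
opening: 0.0426
grasp_force: 0.0
[ 5.37 11.25 17.57 96.33 -0.44 16.75]
```

```bash
python3 -m handwheel '{"gripper":[0,0,0,0,0,0,0],"slide":[[1.5,25,0],[1.5,25,20],[1.5,25,20],[1.5,25,20],[1.5,25,20],[1.5,25,20],[0,0,0]],"yaw":[-0.02,0,0,0,0,0,0]}'
python3 - <<'E'
from workcell import camera,sensors
from h import *
np.set_printoptions(precision=4,suppress=True)
o=sensors.get_obs();p=o["ee_pos"];y=np.radians(o["tcp_rot"][2])
d=np.array([.6088,.2042])-p[:2];c,s=np.cos(y),np.sin(y)
print(p,o["tcp_rot"],"tool dx,dy",d@[c,s],d@[s,-c])
v=camera("side");np.savez("side4.npz",**v)
cv2.imwrite("pics/s4.png",cv2.resize(v["img"][200:320,160:320,::-1],(800,600),interpolation=2))
print("key centre px",(proj(v,np.array([.6088,.2042,.073]))-[160,200])*5,"tcp",(proj(v,p)-[160,200])*5)
E
```

```text
time: 15.52
ee_pos: [0.6081, 0.2048, 0.1292]
tcp_rot: [-179.5, -0.2, 169.9]
wrist_force: [-0.8, -0.2, -0.8]
opening: 0.0425
grasp_force: 0.0
[0.6081 0.2048 0.1292] [-179.4558   -0.2266  169.9078] tool dx,dy -0.0008004724852041406 -0.0004895035636634764
key centre px [279.7616 402.5547] tcp [267.3494 319.9789]
```

View pics/s4.png

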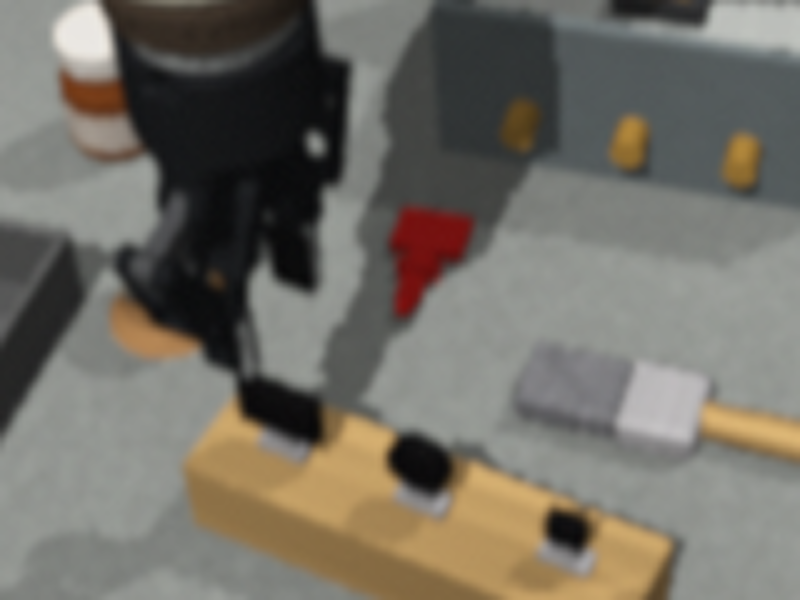

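The open fingers straddle the wide bow, centre (281,410); the midpoint between the pads agrees with the computed TCP. I'll descend and grip.

```bash
python3 -m handwheel '{"gripper":[0,0,0,0,-1,-1,-1,-1],"slide":[[-1,0,25],[0,0,25],[0,0,25],[0,0,0],[0,0,0],[0,0,0],[0,0,0],[0,0,0]],"yaw":[0,0,0,0,0,0,0,0]}' 60
```

```text
time: 16.23
ee_pos: [0.612, 0.2015, 0.0618]
tcp_rot: [-179.7, 0.3, 169.7]
wrist_force: [0.9, 4.5, 3.1]
opening: 0.0089
grasp_force: 60.1
```

```bash
python3 -m handwheel '{"gripper":[-0.4,-0.4,-0.4,-0.4,-1,-1,-1,-1],"slide":[[0,0,0],[0,0,0],[2,1.5,7.5],[0,0,0],[0,0,0],[0,0,0],[0,0,0],[0,0,0]],"yaw":[0,0,0,0,0,0,0,0]}' 60
```

```text
time: 16.9
ee_pos: [0.6089, 0.2026, 0.0516]
tcp_rot: [-179.6, 0.1, 169.6]
wrist_force: [-0.6, 2.9, -2.2]
opening: 0.0091
grasp_force: 58.9
```

```bash
python3 -m handwheel '{"gripper":[-1,-1,-1,-1,-1,-1,-1,-1],"slide":[[0,0,-10],[0,0,-20],[0,0,-25],[0,0,-35],[0,0,-35],[0,0,-10],[0,0,0],[0,0,0]],"yaw":[0,0,0,0,0,-0.1,-0.106,0]}'
python3 -m handwheel '{"gripper":[-1,-1,-1,-1,-1,-1,-1,-1],"slide":[[8,-25,0],[9,-28,0],[9,-28,0],[9,-28,0],[9,-28,0],[9,-28,0],[9,-28,0],[0,0,0]],"yaw":[0,0,0,0,0,0,0,0]}'
```

```text
time: 17.57
ee_pos: [0.6095, 0.2033, 0.189]
tcp_rot: [-179.5, 0.2, -178.3]
wrist_force: [-0.8, -0.3, -1.2]
opening: 0.009
grasp_force: 59.1
time: 18.23
ee_pos: [0.5502, 0.0049, 0.1886]
tcp_rot: [-179.4, -0.1, -179.0]
wrist_force: [0.1, -1.0, -0.6]
opening: 0.0092
grasp_force: 59.2
```

```bash
python3 -m handwheel '{"gripper":[-1,-1,-1,-1,-1,-1,-1,-1],"slide":[[7,-21.6,0],[7,-21.6,0],[7,-21.6,0],[7,-21.6,0],[7,-21.6,0],[7,-21.6,0],[0,0,0],[0,0,0]],"yaw":[0,0,0,0,0,0,0,0]}'
python3 - <<'E'
from workcell import camera,sensors
from h import *
np.set_printoptions(precision=4,suppress=True)
o=sensors.get_obs();p=o["ee_pos"];print(p,o["tcp_rot"],o["q"].round(1))
v=camera("side");np.savez("side5.npz",**v)
X,Y=240,110
cv2.imwrite("pics/s5.png",cv2.resize(v["img"][Y:Y+110,X:X+110,::-1],(600,600),interpolation=2))
k=600/110
f=lambda q:((proj(v,np.array(q))-[X,Y])*k).round(0)
lo=p[2]-.0516+.045
print("tcp",f(p),"key origin",f([p[0],p[1],lo]),"tip",f([p[0],p[1],lo-.03]),"lock",f([.511,-.1257,.088]))
for a in(-1,1):print("bow bottom ends",f([p[0]+a*.02,p[1],lo+.014]),"lock ends",f([.511+a*.008,-.1257,.088]), "plug left corner",f([.511+a*.015,-.1107,.088]))
E
```

```text
time: 18.9
ee_pos: [0.5126, -0.1223, 0.1892]
tcp_rot: [-179.5, -0.0, -178.8]
wrist_force: [1.0, 0.3, -0.5]
opening: 0.0091
grasp_force: 59.2
[ 0.5126 -0.1223  0.1892] [-179.5345   -0.0385 -178.8306] [-13.2   1.1   1.3  90.2  -0.5 -14.3]
tcp [292. 283.] key origin [291. 295.] tip [289. 347.] lock [290. 448.]
bow bottom ends [334. 276.] lock ends [306. 450.] plug left corner [313. 471.]
bow bottom ends [251. 264.] lock ends [275. 445.] plug left corner [254. 461.]
```

View pics/s5.png

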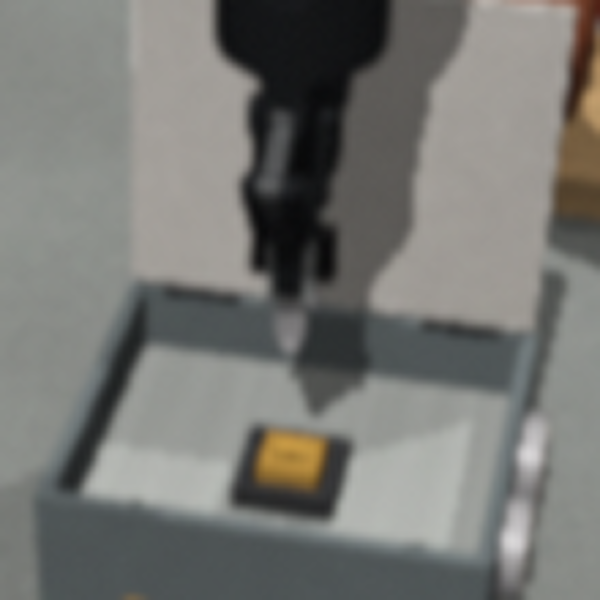

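The tip is at (290,355) and the slot at (292,456). Both show the same +8 px row offset from prediction, so key and lock agree in one frame. I'll correct by the remaining offset and come down to about 8 mm above the slot.

```bash
python3 -m handwheel '{"gripper":[-1,-1,-1,-1,-1,-1,-1],"slide":[[1.5,-3.4,0],[0,0,14],[0,0,14],[0,0,14],[0,0,14],[0,0,0],[0,0,0]],"yaw":[0,0,0,0,0,0,0]}' 80
for i in 1 2 3; do python3 -m handwheel '{"gripper":[-1],"slide":[[0,0,0]],"yaw":[0]}' | grep -E "ee_pos|rot"; done
```

```text
time: 19.53
ee_pos: [0.5114, -0.1248, 0.133]
tcp_rot: [-179.6, -0.1, -178.5]
wrist_force: [0.2, 0.9, -0.7]
opening: 0.0087
grasp_force: 80.5
ee_pos: [0.512, -0.1252, 0.1342]
tcp_rot: [-179.5, 0.0, -178.5]
ee_pos: [0.5122, -0.1254, 0.1345]
tcp_rot: [-179.5, 0.1, -178.5]
ee_pos: [0.5121, -0.1255, 0.1343]
tcp_rot: [-179.5, 0.1, -178.6]
```

```bash
python3 -m handwheel '{"gripper":[-1,-1,-1,-1,-1],"slide":[[1,0,5],[0,0,5],[0,0,5],[0,0,3],[0,0,0]],"yaw":[0,0,0,0,0]}'
```

```text
time: 20.2
ee_pos: [0.5102, -0.1256, 0.1142]
tcp_rot: [-179.6, -0.1, -178.6]
wrist_force: [-0.2, -0.3, -0.8]
opening: 0.0086
grasp_force: 80.5
```

The tip is 10 mm into the slot with no contact force. I'll push past the pins.

```bash
python3 -m handwheel '{"gripper":[-1,-1,-1,-1],"slide":[[0,0,4],[0,0,4],[0,0,4],[0,0,0]],"yaw":[0,0,0,0]}'
python3 -m handwheel '{"gripper":[-1,-1,-1,-1],"slide":[[0,0,3],[0,0,3],[0,0,2],[0,0,0]],"yaw":[0,0,0,0]}'
```

```text
time: 20.53
ee_pos: [0.5104, -0.1257, 0.1031]
tcp_rot: [-179.5, -0.0, -178.6]
wrist_force: [-2.4, 1.6, 3.7]
opening: 0.0091
grasp_force: 81.4
time: 20.87
ee_pos: [0.511, -0.1257, 0.0955]
tcp_rot: [-179.5, 0.1, -178.6]
wrist_force: [1.1, -0.1, -0.9]
opening: 0.0089
grasp_force: 80.7
```

```bash
python3 -m handwheel '{"gripper":[-1,-1,-1],"slide":[[0,0,1],[0,0,1],[0,0,0]],"yaw":[0,0,0]}'
```

```text
time: 21.12
ee_pos: [0.5111, -0.1261, 0.094]
tcp_rot: [-179.5, 0.1, -178.6]
wrist_force: [-0.6, -0.2, 7.0]
opening: 0.0088
grasp_force: 81.8
```

```bash
python3 -m handwheel '{"gripper":[-1,-1,-1],"slide":[[0,0,1],[0,0,0.5],[0,0,0]],"yaw":[0,0,0]}'
python3 - <<'E'
from workcell import camera,sensors
from h import *
v=camera("side");np.savez("side6.npz",**v);X,Y=262,150
cv2.imwrite("pics/s6.png",cv2.resize(v["img"][Y:Y+60,X:X+60,::-1],(600,600),interpolation=2))
f=lambda q:((proj(v,np.array(q))+[.3,1.5]-[X,Y])*10).round(0)
print("shoulder bottom ends if home",f([.511-.012,-.1207,.088]),f([.511+.012,-.1207,.088]),"bow bottom ends",f([.491,-.1207,.102]),f([.531,-.1207,.102]))
E
```

```text
time: 21.37
ee_pos: [0.5112, -0.1261, 0.0939]
tcp_rot: [-179.5, 0.1, -178.6]
wrist_force: [-4.1, 0.4, 16.5]
opening: 0.0091
grasp_force: 83.5
shoulder bottom ends if home [354. 454.] [268. 440.] bow bottom ends [385. 418.] [241. 395.]
```

View pics/s6.png

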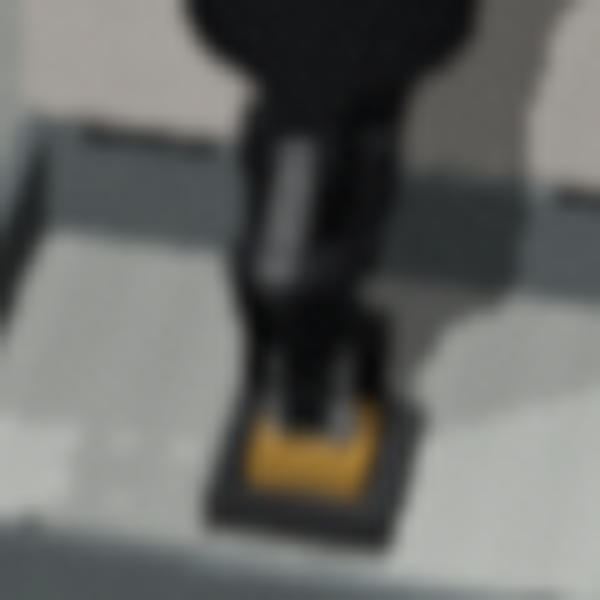

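The shoulder sits on the plug face at (268–350,~440), as predicted for home, and the push force rises against a stop. Now I'll turn clockwise.

```bash
python3 -m handwheel '{"gripper":[-1,-1,-1,-1,-1,-1,-1],"slide":[[0,0,-0.5],[0,0,0],[0,0,0],[0,0,0],[0,0,0],[0,0,0],[0,0,0]],"yaw":[0,0.11,0.11,0.11,0.11,0.11,0]}' 100
python3 -c "
from workcell import sensors;print(sensors.get_obs()['torque'].round(3))"
```

```text
time: 22.0
ee_pos: [0.5113, -0.126, 0.094]
tcp_rot: [-179.6, 0.4, 149.5]
wrist_force: [-3.5, 1.1, 14.1]
opening: 0.0087
grasp_force: 98.0
[0.224 0.687 0.074]
```

```bash
python3 -m handwheel '{"gripper":[-1,-1,-1,-1,-1,-1,-1,-1],"slide":[[0,0,0],[0,0,0],[0,0,0],[0,0,0],[0,0,0],[0,0,0],[0,0,0],[0,0,0]],"yaw":[0.11,0.11,0.11,0.11,0.11,0.11,0.11,0.11]}'
python3 -c "
from workcell import sensors;print(sensors.get_obs()['torque'].round(3))"
```

```text
time: 22.67
ee_pos: [0.5114, -0.1261, 0.094]
tcp_rot: [179.9, 0.5, 99.2]
wrist_force: [-2.4, 0.8, 13.8]
opening: 0.0089
grasp_force: 98.0
[0.133 0.663 0.082]
```

```bash
python3 -m handwheel '{"gripper":[-1,-1,-1,-1],"slide":[[0,0,0],[0,0,0],[0,0,0],[0,0,0]],"yaw":[0.11,0.11,0.03,0]}'
python3 -c "
from workcell import sensors;print(sensors.get_obs()['torque'].round(3))"
python3 -m handwheel '{"gripper":[-1,-1,-1],"slide":[[0,0,0],[0,0,0],[0,0,0]],"yaw":[0.03,0.03,0]}'
python3 -c "
from workcell import sensors;print(sensors.get_obs()['torque'].round(3))"
```

```text
time: 23.0
ee_pos: [0.511, -0.1261, 0.0939]
tcp_rot: [179.9, 0.5, 85.0]
wrist_force: [-4.9, -0.2, 14.0]
opening: 0.0087
grasp_force: 98.0
[0.002 1.005 0.112]
time: 23.25
ee_pos: [0.511, -0.1261, 0.0939]
tcp_rot: [179.8, 0.5, 81.6]
wrist_force: [-5.1, 0.4, 13.0]
opening: 0.0088
grasp_force: 98.2
[0.119 0.876 0.109]
```

```bash
for i in 1 2 3; do python3 -m handwheel '{"gripper":[-1,-1],"slide":[[0,0,0],[0,0,0]],"yaw":[0.03,0]}' | grep -E "rot|opening"
python3 -c "
from workcell import sensors;print(sensors.get_obs()['torque'].round(3))"; done
```

```text
tcp_rot: [179.8, 0.5, 79.9]
opening: 0.0086
[0.089 0.886 0.26 ]
tcp_rot: [179.8, 0.5, 78.2]
opening: 0.0089
[0.123 0.995 0.481]
tcp_rot: [179.8, 0.4, 76.5]
opening: 0.0089
[0.253 0.949 0.437]
```

```bash
python3 -m handwheel '{"gripper":[-1,-1,-1],"slide":[[0,0,0],[0,0,0],[0,0,0]],"yaw":[0,0,0]}'
python3 - <<'E'
from workcell import camera
from h import *
v=camera("side")["img"][:,:,::-1]
cv2.imwrite("pics/s7.png",np.hstack([cv2.resize(v[150:210,262:322],(400,400),interpolation=2),cv2.resize(v[90:330,160:400],(400,400),interpolation=2)]))
E
```

```text
time: 24.0
ee_pos: [0.511, -0.1259, 0.0939]
tcp_rot: [179.8, 0.4, 76.6]
wrist_force: [-4.8, 1.0, 14.8]
opening: 0.0089
grasp_force: 98.3
```

View pics/s7.png

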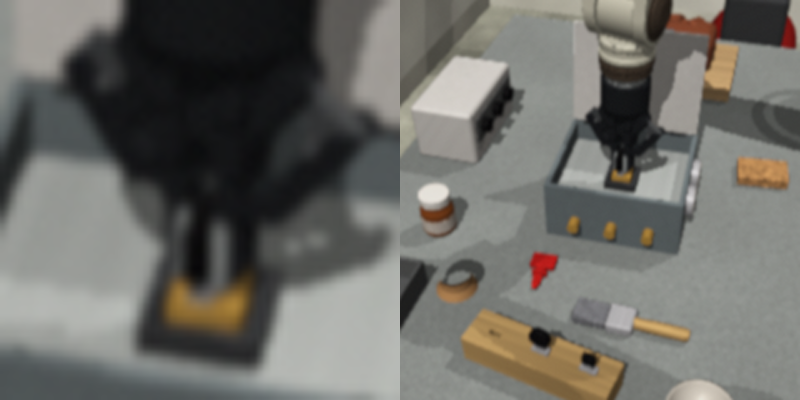

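The key, edge-on at (207,270), is seated in the plug and turned. The cover stands upright, the other two keys are still in the block, and the rest of the bench visible in this view is undisturbed. I'm handing in.

```bash
python3 -c "
from workcell import ticket;print(ticket.job_done())"
```

```text
the job is handed in; nothing more can be done
None
```

I handed the job in at 24 s of robot time: the cover stands open just past upright, and the rectangular-bow key is fully home, turned clockwise to the stop and still gripped; I have no verdict back.

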